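Beam stop from the flap dock to the laser seat

ROBOT

A 6-joint arm with a two-finger parallel gripper is mounted at the origin on the work surface. World frame = base frame: x ahead of the robot, y to its left, z up, the work surface at z = 0. Lengths are in m, angles in rad, forces in N, time in s.
With the tool pointing down it reaches from about 0.4 to 0.825 m from the base axis. Payload 7 kg.
Tool frame: the origin (TCP) lies on the centre line of the jaws, within the pads' length; the fingertips stand tip_reach ahead of it and the grasp point (between the pads) is the TCP (tip_reach is the distance from the TCP to the fingertips, in m); z points along the fingers, y is the line along which they close (so a half turn about z gives the same grasp; the last joint's range is limited). The gripper opens to 88 mm and grips with 3 to 60 N. Pads are 19 mm wide; open, the fingers measure 130 mm over their backs; the gripper's body (78 mm by 193 mm) begins 47 mm behind the grasp point.
Start: joints at [1.473, 0.359, 0.012, 0, -1.224, -0.288], TCP at [0.254, 0.625, 0.246] pointing down, gripper open.
Joint ranges: [-3.07, 3.07], [-1.43, 2.12], [-1.02, 1.25], [-3.03, 1.67], [-3.05, -0], [-3.03, 3.03]. Speed limits (rad/s): [2.39, 2.39, 3.01, 3.14, 3.14, 3.14].

INTERFACE

Orientations are given as [roll, pitch, yaw] about the fixed x, y, z axes, in that order (R = Rz(yaw) Ry(pitch) Rx(roll)).
In Python, from station import get_state, grab_frame, calibration, job_done, find_in, mark_of, tip_reach gives the robot as it stands.
- The arm moves only by the shell command python3 -m handwheel 'ROWS' [OPENING] [FORCE]. ROWS is JSON, a list of rows, each an object with "delta_pos": the shift along the world's x, y, z in units of 30 mm (1.0 is 30 mm), a list of three; "dr": the turn, a rotation vector about the world's x, y, z in degrees, a list of three. In form: [{"delta_pos": [tx, ty, tz], "dr": [rx, ry, rz]}, ...]. A call has 1 to 10 rows; each row shifts and turns the commanded pose from where the row before left it; what a row does not reach is not made up. A row lasts 1/10 s, in which the tool goes at most 50 mm and 8.59 degrees, less where a joint would pass 70% of its speed; a pose out of reach is approached as far as the arm can. A call is refused whole if a number of a shift passes 1 or a number of a turn 8.59, either way. A call with a gripper value outside its range is refused whole. OPENING is the closure, from -1 (fully open) to 1 (shut), set as the call begins (- or left out, the last holds). The fingers move at their own pace and stop on an object; FORCE is the grip in N (left out, the last holds). Time passes only in rows, so rows that do not move let the fingers close. It gives the time, the measured TCP pose, the force, the opening and the grip force at its end, in the units of the state.
- get_state(): the state, without advancing time (a new reading comes with each control period).
- grab_frame(name): name is "scene" or "top" or "wrist"; returns the picture (480x640x3 uint8, red, green, blue); there is no depth.
- calibration(name): a dict with "fx", "fy", "cx", "cy" (pixels), "extrinsics" (4x4, takes a point from world to camera coordinates). Camera axes: x right, y down, z forward; pixel columns grow to the right and rows downward; lengths in m; the calibration is good to about 2 mm. A picture is of the moment at which its call begins: read the wrist's pose just before it. calibration takes no time and is no camera call; for the wrist camera it gives the pose at the moment of the call.
- job_done(): hands the job in; it is judged then, once.
Trained networks look in the newest picture that a camera, given by its name, has taken for a name from the list of things; names that differ only in an ending like _2 or _b are one class to them, and where a whole thing is asked for, a point or a joint stands for the part that bears it (a point fixed in the world has none). Each returns a list of dicts, best first, with "conf" (0 to 1); they miss things now and then, are a little off and sometimes report something else, mostly with a low value. They report only what shows in the picture. A call takes as long as a camera call.
- find_in(camera, query): "location" ([column, row] in pixels, amid what is visible of it).
- mark_of(camera, query): "location" ([column, row] in pixels: a listed point, or the origin of a listed thing).
The state is a dict: "t": time; "q": joint angles; "qd": joint speeds; "joint_efforts": joint torques, N m; "eef_pos": TCP position; "ee_rot": TCP orientation; "force": force on the tool from outside, world axes, zero at the start; "moment": the same for the moment, N m; "width": finger opening in m; "gripper_force": force on a finger pad.
Only numpy, scipy, OpenCV 4.12 (cv2) and the standard library are available. Lean on these libraries where they do the work, as an engineer would, in place of code of your own. Each camera call takes 0.05 s, during which the arm holds its last target. There are 200 camera calls.

TASK

Fetch the round beam stop from behind the dock's clear spring flap: push the flap back with the hand, keep it held open with the hand while you grip the stop, and bring it out so that the flap falls shut again. Set it down upright in the small square seat in front of the red laser head, without dropping it, and leave the square post standing where it is in the dock.

Things in the scene. Friction and masses are not known exactly. Their poses are not given: they have to be found in the camera images.
- stop: Round beam stop: black upright cylinder, 26 mm diameter, 100 mm tall, 0.07 to 0.14 kg, loose. Origin: centre of its underside, z up. It stands on the dock's 10 mm thick aluminium base plate (so its top is 110 mm above the table), under the flap's roof, about 45 mm left or right of the dock's middle. Front and sides of the dock are open but for two 26 mm high side strips.
- square: Square post, not wanted: same black, 26 x 26 mm, 100 mm tall, loose, in the dock's other place, about 90 mm beside the round stop along the hinge. Origin: centre of its underside.
- flap_edge (a point): Middle of the free front edge (8 mm bead, 128 mm up) of a clear flap 210 mm wide: a roof 58 mm deep over the posts, 22 mm past their line, on a leg to a hinge 40 mm behind that line, 15 mm up. Frame turns with it: shut, z up, x level from front to hinge, y along hinge. Pushed along x by fingers just over the post tops it tips back (edge at most 144 mm up). A 1 to 3 N spring shuts it.
- seat (a point): Centre of the inner floor of the seat, 5 mm above the table: a square aluminium tray, 56 x 56 mm outside, 48 x 48 mm inside, its 4 mm walls rising to 12 mm above the table, fixed. Its y axis points to the laser head: the black snout's end (70 mm diameter) is 132 mm from the seat's centre and the red box (150 mm wide, 134 mm tall) starts at 170 mm.

How it is judged:
On the way:
1. the round stop is gripped behind the flap while the flap is held at least 9 degrees open (angle between flap_edge's own z axis and vertical above 0.15 rad and contact force between the fingers and stop above 1 N), for 0.1 s.
At the end, for the whole second after the job is handed in: The round stop stands at rest on the seat's floor (within 18 mm of its centre, within 5 mm of its floor, upright within 10 degrees), the flap is shut (within 6 degrees), and the square post stands upright within 30 mm of where it was (horizontal distance between stop and seat below 0.018 m and z of stop in the frame of seat between -0.005 and 0.005 m and angle between each of stop, square's own z axis and vertical below 0.17 rad and linear speed of stop below 0.02 m/s and angle between flap_edge's own z axis and vertical below 0.1 rad and distance of square from where it was at the start of the episode below 0.03 m); the robot touches nothing.
It fails at once if the square post is moved by more than 30 mm or tipped (distance of square from where it was at the start of the episode above 0.03 m or angle between square's own z axis and vertical above 0.5 rad).
It fails at once if the round stop is dropped (falls freely at more than 0.6 m/s) (linear speed of stop above 0.6 m/s and contact force between the fingers and stop below 0.1 N).
It also fails if it takes over 45 s, if anything falls off the work surface, if the arm or the gripper's body presses on something with over 40 N, if the wrist force passes 120 N, or if a joint passes its speed limit or range.

## Working session

There is one attempt and no reset: what is moved stays moved. The work goes in short steps, Python scripts to look and compute and a shell command to move; the robot and the scene stay as the last step left them, time stands still between calls to the robot, and variables do not carry over. Pictures are saved under pics/ and viewed, at most 10 in all, crops included, and the job is handed in when it is done.

```bash
mkdir -p pics; cat > h.py <<'E'
import numpy as np, cv2
from station import *
def snap(cam,name=None):
    im=grab_frame(cam)
    if name: cv2.imwrite(f'pics/{name}.png',im[:,:,::-1])
    return im
def ray(cam,px):
    c=calibration(cam);E=np.array(c['extrinsics']);R=E[:3,:3];o=-R.T@E[:3,3]
    return o,R.T@np.array([(px[0]-c['cx'])/c['fx'],(px[1]-c['cy'])/c['fy'],1])
def at_z(cam,px,z):
    o,d=ray(cam,px);return o+d*(z-o[2])/d[2]
def tri(a,pa,b,pb):
    A=[];B=[]
    for c,p in((a,pa),(b,pb)):
        o,d=ray(c,p);d/=np.linalg.norm(d);P=np.eye(3)-np.outer(d,d);A.append(P);B.append(P@o)
    return np.linalg.solve(sum(A),sum(B))
def proj(cam,X):
    c=calibration(cam);p=np.array(c['extrinsics'])@np.r_[X,1]
    return np.array([c['fx']*p[0]/p[2]+c['cx'],c['fy']*p[1]/p[2]+c['cy']])
E
python3 - <<'E'
from h import *
np.set_printoptions(precision=3,suppress=True)
print(get_state(),tip_reach)
for cam in('scene','top','wrist'):
    snap(cam,cam+'0')
    for q,z in(('stop',.01),('square',.01),('flap_edge',.128),('seat',.005)):
        for d in mark_of(cam,q)[:2]: print(cam,q,round(d['conf'],2),np.round(d['location']),at_z(cam,d['location'],z))
a,b=(cv2.imread(f'pics/{c}0.png') for c in('scene','top'))
cv2.imwrite('pics/both.png',cv2.resize(np.vstack([a,b]),(400*1,600)))
E
```

```text
{'t': 0.0, 'q': array([ 1.473,  0.359,  0.011, -0.   , -1.224, -0.288]), 'qd': array([-0.001,  0.   ,  0.001, -0.001, -0.   , -0.003]), 'joint_efforts': array([  0.002, -58.272,  29.305,   6.997,   0.007,  -0.   ]), 'eef_pos': array([0.254, 0.625, 0.245]), 'ee_rot': array([ 3.14 , -0.   , -0.386]), 'force': array([-0.315, -0.2  , -0.932]), 'moment': array([-0.02 ,  0.023,  0.039]), 'gripper_force': 0.0, 'width': 0.0877762937990549} 0.019
scene flap_edge 0.64 [226. 275.] [ 0.546 -0.182  0.128]
scene seat 0.88 [384. 204.] [0.487 0.192 0.005]
top stop 0.72 [396. 229.] [ 0.596 -0.153  0.01 ]
top square 0.48 [446. 254.] [ 0.558 -0.239  0.01 ]
top flap_edge 0.71 [431. 242.] [ 0.547 -0.185  0.128]
top seat 0.83 [183. 282.] [0.486 0.195 0.005]
```

View pics/top0.png

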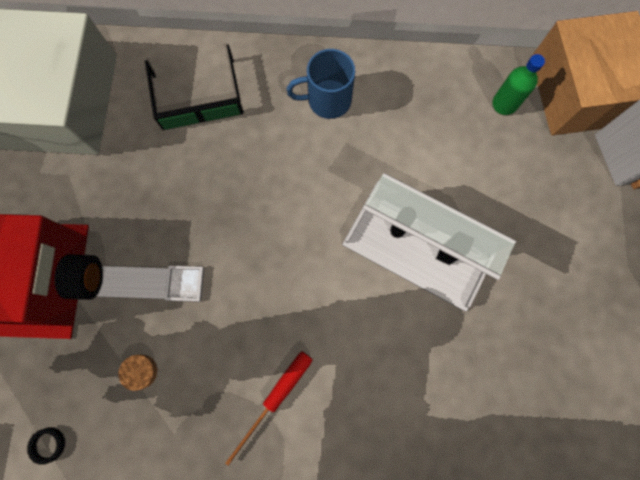

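View pics/scene0.png

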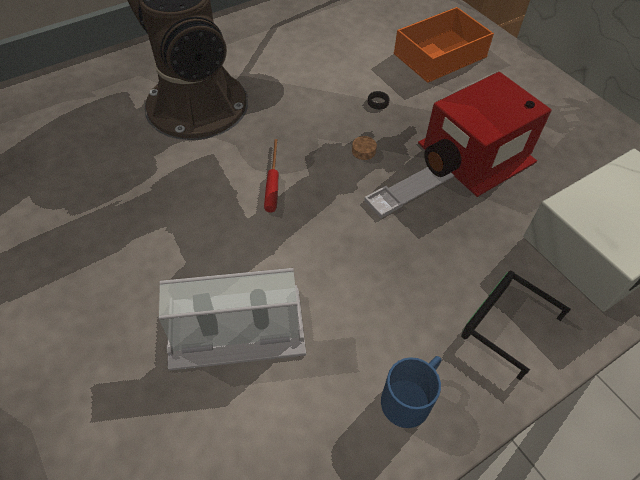

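The dock's front faces the robot. The round stop shows at about (398,229) in the top view, with the square post at (446,254) and the seat at (185,283). The scene view agrees: round post on the right (260,310), square on the left. The measured heights and spacings fit, so I'm moving in for a closer look.

```bash
python3 -m handwheel '[{"delta_pos":[0.7,-1,0.2],"dr":[0,0,0]},{"delta_pos":[0.7,-1,0.2],"dr":[0,0,0]},{"delta_pos":[0.7,-1,0.2],"dr":[0,0,0]},{"delta_pos":[0.7,-1,0.2],"dr":[0,0,0]},{"delta_pos":[0.7,-1,0.2],"dr":[0,0,0]},{"delta_pos":[0.7,-1,0],"dr":[0,0,0]},{"delta_pos":[0.7,-1,0],"dr":[0,0,0]},{"delta_pos":[0.7,-1,0],"dr":[0,0,0]},{"delta_pos":[0.7,-1,0],"dr":[0,0,0]},{"delta_pos":[0.7,-1,0],"dr":[0,0,0]}]' -1 20
python3 -m handwheel '[{"delta_pos":[0,-1,0],"dr":[0,0,0]},{"delta_pos":[0,-1,0],"dr":[0,0,0]},{"delta_pos":[0,-1,0],"dr":[0,0,0]},{"delta_pos":[0,-1,0],"dr":[0,0,0]},{"delta_pos":[0,-1,0],"dr":[0,0,0]},{"delta_pos":[0,-1,0],"dr":[0,0,0]},{"delta_pos":[0,-1,0],"dr":[0,0,0]},{"delta_pos":[0,-1,0],"dr":[0,0,0]},{"delta_pos":[0,-1,0],"dr":[0,0,0]},{"delta_pos":[0,-1,0],"dr":[0,0,0]}]'
python3 -m handwheel '[{"delta_pos":[0,-1,0],"dr":[0,0,0]},{"delta_pos":[0,-1,0],"dr":[0,0,0]},{"delta_pos":[0,-1,0],"dr":[0,0,0]},{"delta_pos":[0,-1,0],"dr":[0,0,0]},{"delta_pos":[0,0,0],"dr":[0,0,0]},{"delta_pos":[0,0,0],"dr":[0,0,0]}]'
python3 - <<'E'
from h import *
np.set_printoptions(precision=3,suppress=True)
snap('wrist','w1');snap('top','t1')
for cam in('wrist','top'):
    for q,z in(('stop',.01),('square',.01),('flap_edge',.128)):
        for d in mark_of(cam,q)[:2]: print(cam,q,round(d['conf'],2),np.round(d['location']),at_z(cam,d['location'],z))
E
```

```text
t: 1.75
eef_pos: [0.4647, 0.3241, 0.2759]
ee_rot: [-3.141, -0.0, -0.386]
force: [1.0, 0.2, 0.6]
width: 0.0877
gripper_force: 0.0
t: 2.75
eef_pos: [0.4638, 0.0242, 0.2759]
ee_rot: [-3.141, -0.001, -0.386]
force: [0.0, 0.3, -0.3]
width: 0.0876
gripper_force: 0.0
t: 3.35
eef_pos: [0.4639, -0.0952, 0.2756]
ee_rot: [-3.141, -0.0, -0.388]
force: [-1.0, 1.0, -0.1]
width: 0.0873
gripper_force: 0.0
wrist flap_edge 0.57 [401.  48.] [ 0.551 -0.183  0.128]
```

View pics/w1.png

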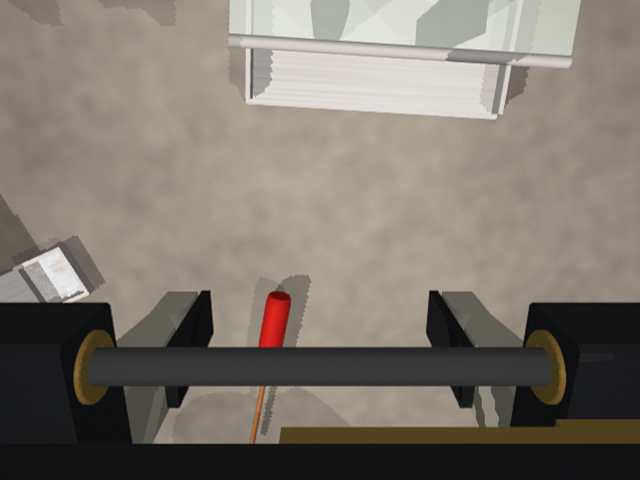

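The wrist view shows the flap's edge bead from (229,41) to (572,63). The round post is at about column 328, cut off at the top of the picture. I'll move a little closer and measure there.

```bash
python3 -m handwheel '[{"delta_pos":[0.9,-0.4,0],"dr":[0,0,0]},{"delta_pos":[0.9,-0.4,0.5],"dr":[0,0,0]},{"delta_pos":[0,0,0.5],"dr":[0,0,0]},{"delta_pos":[0,0,0],"dr":[0,0,0]},{"delta_pos":[0,0,0],"dr":[0,0,0]}]'
python3 - <<'E'
from h import *
np.set_printoptions(precision=3,suppress=True)
snap('wrist','w2');
for q,z in(('stop',.01),('square',.01),('flap_edge',.128)):
    for d in mark_of('wrist',q)[:2]: print(q,round(d['conf'],2),np.round(d['location']),at_z('wrist',d['location'],z))
m=at_z('wrist',(0,0),0)
# predictions from flap edge
e=np.array([.549,-.184,.128]);u=np.array([.384,.923,0]);x=np.array([.923,-.384,0])
print('edge ends',[proj('wrist',e+s*.105*u) for s in(1,-1)])
for s in(.045,-.045):
  c=e+.022*x+s*u
  print(c,[proj('wrist',np.r_[c[:2],z]) for z in(.01,.11)])
E
```

```text
t: 4.25
eef_pos: [0.5178, -0.1183, 0.3052]
ee_rot: [-3.141, 0.0, -0.386]
force: [-0.3, -0.6, -0.6]
width: 0.0874
gripper_force: 0.0
flap_edge 0.75 [384. 142.] [ 0.551 -0.182  0.128]
edge ends [array([241.84 , 142.004]), array([532.759, 144.511])]
[ 0.587 -0.151  0.128] [array([323.722, 109.186]), array([325.13 , 110.563])]
[ 0.552 -0.234  0.128] [array([416.544, 110.009]), array([445.659, 111.631])]
```

View pics/w2.png

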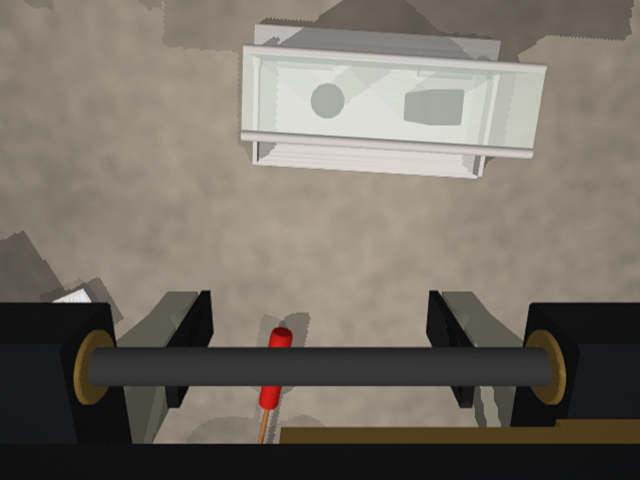

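The whole dock is now in view. The bead runs from (241,136) to (533,154), the round stop's top is centred at (327,100), and the square's top is at about (445,107).

```bash
python3 - <<'E'
from h import *
np.set_printoptions(precision=4,suppress=True)
a,b=[at_z('wrist',p,.128) for p in((241,136),(533,154))]
m=(a+b)/2;v=(a-b);L=np.linalg.norm(v);u=v/L;x=np.array([u[1],-u[0],0])
s=at_z('wrist',(327,100),.11);q=at_z('wrist',(446,107),.11)
print(L,m,'u',u,'yaw wanted',np.degrees(np.arctan2(-u[0],u[1])))
for p in(s,q): print(p,'rel d,u',(p-m)@x,(p-m)@u)
t=get_state()['eef_pos'];print('tcp rel stop d,u',(t-s)@x,(t-s)@u)
for back in(.08,0):
  g=np.r_[s[:2],.106]-back*x; print(back,g,'units from tcp',(g-t)/.03)
E
```

```text
0.21186565740860214 [ 0.5477 -0.1839  0.128 ] u [0.4314 0.9022 0.    ] yaw wanted -25.55632042780153
[ 0.593 -0.155  0.11 ] rel d,u 0.02844777949773422 0.04564081056955521
[ 0.5551 -0.2352  0.11  ] rel d,u 0.028836023389916015 -0.04307551106294733
tcp rel stop d,u -0.08396985332013089 0.00041049613530619344
0.08 [ 0.5209 -0.1205  0.106 ] units from tcp [ 0.1135 -0.0694 -6.6371]
0 [ 0.593 -0.155  0.106] units from tcp [ 2.5192 -1.2198 -6.6371]
```

The measurements match the given dimensions: bead length 212 mm against 210, posts at ±45 mm. Next I align the yaw, part-close the fingers to 50 mm and lower in front of the flap.

```bash
python3 -m handwheel '[{"delta_pos":[0,0,-0.8],"dr":[0,0,-3.4]},{"delta_pos":[0,0,-0.8],"dr":[0,0,0]},{"delta_pos":[0,0,-0.9],"dr":[0,0,0]},{"delta_pos":[0,0,-0.9],"dr":[0,0,0]},{"delta_pos":[0,0,-0.9],"dr":[0,0,0]},{"delta_pos":[0,0,-0.9],"dr":[0,0,0]},{"delta_pos":[0,0,-0.9],"dr":[0,0,0]},{"delta_pos":[0,0,-0.5],"dr":[0,0,0]},{"delta_pos":[0,0,0],"dr":[0,0,0]},{"delta_pos":[0,0,0],"dr":[0,0,0]}]' -0.15 20
python3 - <<'E'
from h import *
snap('wrist','w3')
for q in('stop','flap_edge'):
    for d in find_in('wrist',q)[:2]: print(q,d)
E
```

```text
t: 5.45
eef_pos: [0.518, -0.1186, 0.1078]
ee_rot: [3.141, 0.0, -0.445]
force: [-0.2, 0.0, -0.1]
width: 0.0507
gripper_force: 0.0
flap_edge {'location': [365.4, 102.5], 'conf': 0.72}
```

View pics/w3.png

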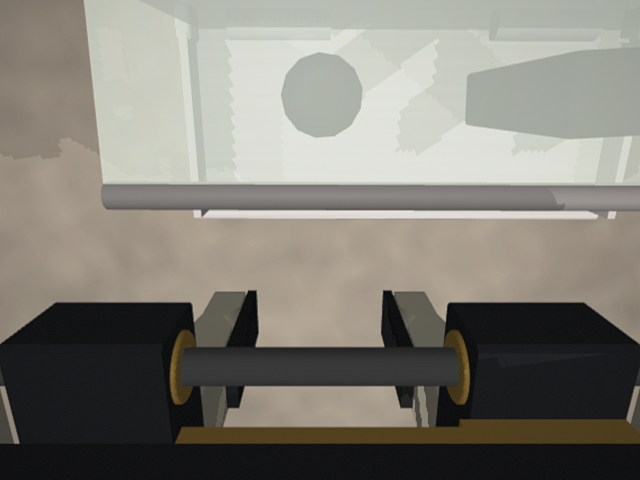

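The bead is level in the picture, and the stop's top, centred at (322,94), lies right between the fingers (middle at column 320). I work out the distance once more.

```bash
python3 - <<'E'
from h import *
s=at_z('wrist',(322,94),.11);t=get_state()['eef_pos'];print(s,(s-t)/.03)
E
python3 -m handwheel '[{"delta_pos":[0.35,-0.17,0],"dr":[0,0,0]},{"delta_pos":[0.35,-0.17,0],"dr":[0,0,0]},{"delta_pos":[0.35,-0.17,0],"dr":[0,0,0]},{"delta_pos":[0.35,-0.17,0],"dr":[0,0,0]},{"delta_pos":[0.35,-0.17,0],"dr":[0,0,0]},{"delta_pos":[0,0,0],"dr":[0,0,0]},{"delta_pos":[0,0,0],"dr":[0,0,0]}]'
```

```text
[ 0.59400573 -0.15497445  0.11      ] [ 2.50920186 -1.21381745  0.04156311]
t: 6.3
eef_pos: [0.5702, -0.1443, 0.1068]
ee_rot: [3.141, 0.001, -0.446]
force: [-0.6, 0.2, -0.9]
width: 0.0507
gripper_force: 0.6
```

```bash
python3 -m handwheel '[{"delta_pos":[0.25,-0.12,0],"dr":[0,0,0]},{"delta_pos":[0.25,-0.12,0],"dr":[0,0,0]},{"delta_pos":[0.22,-0.1,0],"dr":[0,0,0]},{"delta_pos":[0,0,0],"dr":[0,0,0]},{"delta_pos":[0,0,0],"dr":[0,0,0]}]'
python3 - <<'E'
from h import *
a=snap('wrist');b=snap('scene')[220:400,120:340]
cv2.imwrite('pics/c4.png',np.hstack([a[:,:,::-1][::2,::2],cv2.resize(b[:,:,::-1],(293,240))]))
E
```

```text
t: 6.8
eef_pos: [0.5922, -0.1543, 0.1074]
ee_rot: [-3.141, 0.0, -0.445]
force: [-1.6, 1.6, 0.4]
width: 0.0506
gripper_force: 0.8
```

View pics/c4.png

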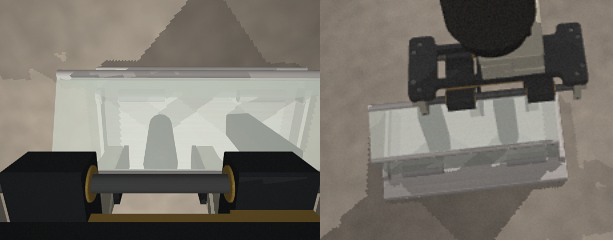

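The flap has tipped back, its bead resting against the fingers, with about 2 N of spring force. The stop stands between the pads at about (160,145) in the half-size wrist view, so I close the gripper.

```bash
python3 -m handwheel '[{"delta_pos":[0,0,0],"dr":[0,0,0]},{"delta_pos":[0,0,0],"dr":[0,0,0]},{"delta_pos":[0,0,0],"dr":[0,0,0]},{"delta_pos":[0,0,0],"dr":[0,0,0]},{"delta_pos":[0,0,0],"dr":[0,0,0]},{"delta_pos":[0,0,0],"dr":[0,0,0]},{"delta_pos":[0,0,0],"dr":[0,0,0]},{"delta_pos":[0,0,0],"dr":[0,0,0]}]' 1 25
```

```text
t: 7.7
eef_pos: [0.5921, -0.1544, 0.1076]
ee_rot: [3.142, 0.0, -0.445]
force: [-3.2, -1.3, 0.6]
width: 0.0249
gripper_force: 25.2
```

The stop is gripped: width 25 mm, 25 N. I lift it slightly and draw it straight out.

```bash
python3 -m handwheel '[{"delta_pos":[0,0,0.15],"dr":[0,0,0]},{"delta_pos":[-0.2,0.1,0],"dr":[0,0,0]},{"delta_pos":[-0.35,0.17,0],"dr":[0,0,0]},{"delta_pos":[-0.35,0.17,0],"dr":[0,0,0]},{"delta_pos":[-0.35,0.17,0],"dr":[0,0,0]},{"delta_pos":[-0.35,0.17,0],"dr":[0,0,0]},{"delta_pos":[-0.5,0.25,0],"dr":[0,0,0]},{"delta_pos":[-0.5,0.25,0],"dr":[0,0,0]},{"delta_pos":[-0.5,0.25,0],"dr":[0,0,0]},{"delta_pos":[0,0,0],"dr":[0,0,0]}]'
python3 - <<'E'
from h import *
a=snap('wrist');b=snap('scene')[180:420,120:400]
cv2.imwrite('pics/c5.png',np.hstack([a[:,:,::-1][::2,::2],b[:,:,::-1]]))
snap('top')
for d in mark_of('top','seat')[:1]: print(d, at_z('top',d['location'],.005))
E
```

```text
t: 8.7
eef_pos: [0.4971, -0.1077, 0.1125]
ee_rot: [-3.141, -0.0, -0.444]
force: [0.7, 0.3, -0.4]
width: 0.025
gripper_force: 25.0
```

View pics/c5.png

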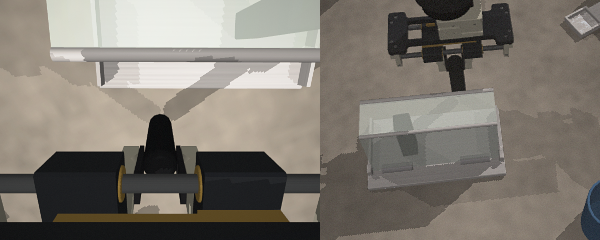

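The stop is out and upright. The flap is shut with its bead level at row 55, and the square is still standing in the dock. Now over to the seat.

```bash
python3 -m handwheel '[{"delta_pos":[-0.3,0.3,0.7],"dr":[0,0,0]},{"delta_pos":[0,0.8,0.7],"dr":[0,0,0]},{"delta_pos":[0,1,0],"dr":[0,0,0]},{"delta_pos":[0,1,0],"dr":[0,0,0]},{"delta_pos":[0,1,0],"dr":[0,0,0]},{"delta_pos":[0,1,0],"dr":[0,0,0]},{"delta_pos":[0,1,0],"dr":[0,0,0]},{"delta_pos":[0,1,0],"dr":[0,0,0]},{"delta_pos":[0,0.8,0],"dr":[0,0,0]},{"delta_pos":[0,0.4,0],"dr":[0,0,0]}]'
python3 -m handwheel '[{"delta_pos":[0,0,0],"dr":[0,0,0]},{"delta_pos":[0,0,0],"dr":[0,0,0]}]'
python3 - <<'E'
from h import *
np.set_printoptions(precision=4,suppress=True)
p={}
for c in('wrist','scene','top'):
    im=snap(c,c+'6')
    for d in mark_of(c,'seat')[:1]: print(c,d, at_z(c,d['location'],.005))
    for d in mark_of(c,'stop')[:1]: print(c,d, at_z(c,d['location'],.052)); p[c]=d['location']
if 'scene' in p and 'wrist' in p: print(tri('scene',p['scene'],'wrist',p['wrist']))
a=cv2.imread('pics/wrist6.png')[::2,::2];b=cv2.imread('pics/scene6.png')[80:320,260:540]
cv2.imwrite('pics/c6.png',np.hstack([a,b]))
E
```

```text
t: 9.9
eef_pos: [0.4907, 0.1424, 0.154]
ee_rot: [-3.141, -0.0, -0.444]
force: [0.5, -0.3, -1.5]
width: 0.025
gripper_force: 25.0
t: 10.1
eef_pos: [0.4901, 0.1402, 0.1538]
ee_rot: [3.141, 0.0, -0.445]
force: [-0.0, 0.3, -1.5]
width: 0.0253
gripper_force: 25.0
wrist {'location': [256.5, 263.9], 'conf': 0.88} [0.4841 0.1926 0.005 ]
wrist {'location': [318.6, 246.6], 'conf': 0.97} [0.4908 0.1401 0.052 ]
scene {'location': [381.6, 202.6], 'conf': 0.86} [0.4833 0.1895 0.005 ]
scene {'location': [368.5, 196.4], 'conf': 0.59} [0.4855 0.1494 0.052 ]
top {'location': [185.9, 281.8], 'conf': 0.56} [0.486  0.1897 0.005 ]
top {'location': [209.8, 275.9], 'conf': 0.58} [0.4917 0.1393 0.052 ]
[0.4969 0.1383 0.0708]
```

View pics/c6.png

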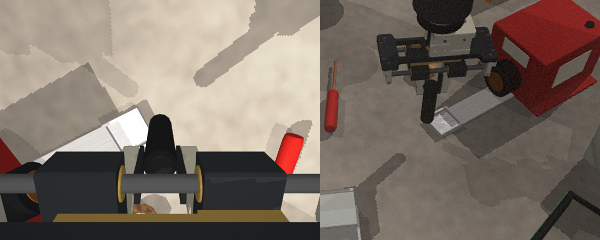

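The stop hangs straight under the TCP, and the views agree on the seat at about (0.4855, 0.192). I move over it and lower most of the way.

```bash
python3 -m handwheel '[{"delta_pos":[-0.06,0.7,0],"dr":[0,0,0]},{"delta_pos":[-0.06,0.7,0],"dr":[0,0,0]},{"delta_pos":[-0.03,0.33,0],"dr":[0,0,0]},{"delta_pos":[0,0,-0.3],"dr":[0,0,0]},{"delta_pos":[0,0,-0.4],"dr":[0,0,0]},{"delta_pos":[0,0,-0.3],"dr":[0,0,0]},{"delta_pos":[0,0,0],"dr":[0,0,0]},{"delta_pos":[0,0,0],"dr":[0,0,0]}]'
python3 - <<'E'
from h import *
np.set_printoptions(precision=4,suppress=True)
a=snap('wrist')[:,:,::-1]
for q,z in(('seat',.005),('stop',.026)):
    for d in mark_of('wrist',q)[:1]: print(q,d, at_z('wrist',d['location'],z))
b=snap('scene')[140:260,300:460][:,:,::-1]
cv2.imwrite('pics/c7.png',np.hstack([cv2.resize(a[160:400,200:440],(360,360)),cv2.resize(b,(440,330))[:360] if 0 else cv2.resize(b,(440,360))]))
E
```

```text
t: 11.35
eef_pos: [0.4855, 0.1918, 0.1236]
ee_rot: [3.14, 0.0, -0.446]
force: [-0.0, -0.2, -1.0]
width: 0.0246
gripper_force: 25.0
seat {'location': [320.4, 242.5], 'conf': 0.57} [0.4835 0.1931 0.005 ]
stop {'location': [318.7, 245.8], 'conf': 0.67} [0.4882 0.1921 0.026 ]
```

View pics/c7.png

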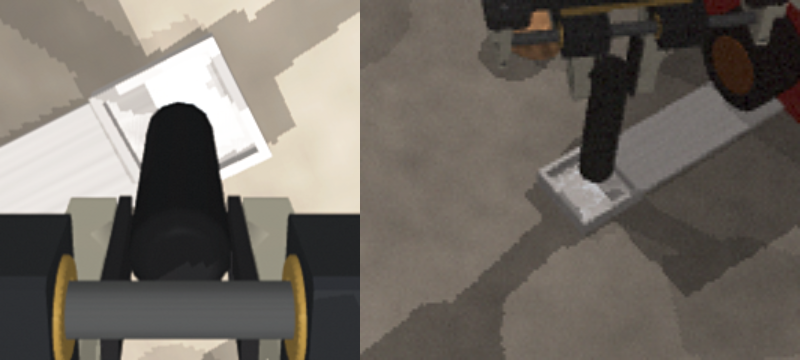

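The stop is centred over the tray to within 3 mm. In the wrist crop its tip is at about (180,110), inside the walls. Lowering gently.

```bash
python3 -m handwheel '[{"delta_pos":[-0.03,0,-0.2],"dr":[0,0,0]},{"delta_pos":[0,0,-0.2],"dr":[0,0,0]},{"delta_pos":[0,0,-0.15],"dr":[0,0,0]},{"delta_pos":[0,0,-0.06],"dr":[0,0,0]},{"delta_pos":[0,0,-0.05],"dr":[0,0,0]},{"delta_pos":[0,0,0],"dr":[0,0,0]},{"delta_pos":[0,0,0],"dr":[0,0,0]}]'
```

```text
t: 12.25
eef_pos: [0.4848, 0.1925, 0.1044]
ee_rot: [-3.141, -0.0, -0.445]
force: [-0.2, 0.2, -0.5]
width: 0.0248
gripper_force: 25.0
```

```bash
python3 -m handwheel '[{"delta_pos":[0,0,-0.03],"dr":[0,0,0]},{"delta_pos":[0,0,-0.03],"dr":[0,0,0]},{"delta_pos":[0,0,0],"dr":[0,0,0]},{"delta_pos":[0,0,0],"dr":[0,0,0]}]'
```

```text
t: 12.65
eef_pos: [0.4847, 0.1924, 0.1025]
ee_rot: [3.142, -0.0, -0.445]
force: [-0.8, 0.0, -1.2]
width: 0.0248
gripper_force: 25.0
```

```bash
python3 -m handwheel '[{"delta_pos":[0,0,-0.03],"dr":[0,0,0]},{"delta_pos":[0,0,-0.03],"dr":[0,0,0]},{"delta_pos":[0,0,0],"dr":[0,0,0]},{"delta_pos":[0,0,0],"dr":[0,0,0]}]'
```

```text
t: 13.05
eef_pos: [0.4852, 0.1926, 0.1015]
ee_rot: [-3.141, -0.001, -0.445]
force: [-1.1, -1.1, 6.2]
width: 0.0252
gripper_force: 25.0
```

The wrist force jumped to 6 N upward at the expected height, so the stop has touched the seat floor. I open gently to 50 mm and go up.

```bash
python3 -m handwheel '[{"delta_pos":[0,0,0],"dr":[0,0,0]},{"delta_pos":[0,0,0],"dr":[0,0,0]},{"delta_pos":[0,0,0],"dr":[0,0,0]},{"delta_pos":[0,0,0],"dr":[0,0,0]},{"delta_pos":[0,0,0],"dr":[0,0,0]},{"delta_pos":[0,0,0.3],"dr":[0,0,0]},{"delta_pos":[0,0,0.5],"dr":[0,0,0]},{"delta_pos":[0,0,1],"dr":[0,0,0]},{"delta_pos":[0,0,1],"dr":[0,0,0]},{"delta_pos":[0,0,1],"dr":[0,0,0]}]' -0.15 20
python3 -m handwheel '[{"delta_pos":[-1,0,1],"dr":[0,0,0]},{"delta_pos":[-1,0,1],"dr":[0,0,0]},{"delta_pos":[0,0,0],"dr":[0,0,0]},{"delta_pos":[0,0,0],"dr":[0,0,0]},{"delta_pos":[0,0,0],"dr":[0,0,0]}]'
python3 - <<'E'
from h import *
np.set_printoptions(precision=4,suppress=True)
a=snap('wrist')[:,:,::-1][::2,::2]
for q,z in(('seat',.005),('stop',.005)):
    for d in mark_of('wrist',q)[:1]: print(q,d, at_z('wrist',d['location'],z))
b=snap('scene')[120:400,120:460][:,:,::-1]
cv2.imwrite('pics/c8.png',np.hstack([cv2.resize(a,(373,280)),b]))
E
```

```text
t: 14.05
eef_pos: [0.4846, 0.1923, 0.2165]
ee_rot: [-3.141, -0.0, -0.445]
force: [0.4, 0.9, -0.4]
width: 0.05
gripper_force: 0.0
t: 14.55
eef_pos: [0.4246, 0.1923, 0.2744]
ee_rot: [3.141, 0.0, -0.445]
force: [-0.7, -0.6, 0.4]
width: 0.0505
gripper_force: 0.0
seat {'location': [290.4, 134.5], 'conf': 0.88} [0.485  0.1927 0.005 ]
stop {'location': [291.3, 131.6], 'conf': 0.97} [0.487  0.1907 0.005 ]
```

View pics/c8.png

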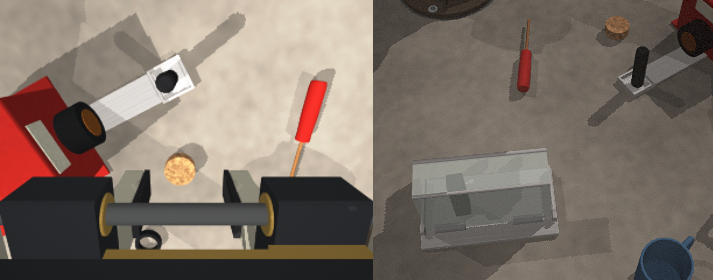

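The stop stands upright in the seat, at about (165,80) in the left view and (640,65) in the right. The flap is shut, the square post stands in the dock, and the hand is clear of everything.

```bash
python3 -c "from station import job_done; print(job_done())"
```

```text
the job is handed in; nothing more can be done
None
```

I handed the job in at about 15 s. The last pictures show the round stop upright in the seat, about 3 mm from its centre, the flap shut, the square post still standing in the dock, and the hand clear; `job_done()` returned no verdict.

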